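# Turn the topping turntable and bolt it

### The arm

A 6-joint arm with a two-finger parallel gripper is mounted at the origin on a cart in front of the work surface, level with it; the furniture and walls round the work are solid. World frame = base frame: x ahead of the robot, y to its left, z up, the work surface at z = 0. Lengths are in m, angles in degrees, forces in N, time in s.
With the tool pointing down it reaches from about 0.25 to 0.725 m from the base axis. Payload 9.7 kg.
Tool frame: the origin (TCP) lies at the very end of the fingers, on their centre line; the grasp point (between the pads) lies 19 mm behind it (bot.grip_depth is the distance from the TCP to the grasp point, in m); z points along the fingers, y is the direction in which the jaws open and shut (so a half turn about z gives the same grasp; the last joint's range is limited). The gripper opens to 85 mm and grips with 20 to 120 N. Pads are 22 mm wide; open, the fingers measure 114 mm over their backs; the gripper's body (76 mm by 85 mm) begins 54 mm behind the grasp point. The pads swing forward as they close: fully open they stand 13 mm farther back than shut.
Start: joints at [-67.838, 4.979, 10.078, 95.1, 0, 90], TCP at [0.207, -0.509, 0.231] pointing down, gripper open.
Joint ranges: [-179.16, 179.16], [-48.56, 103.87], [-65.8, 70.77], [-126.05, 130.52], [-82.76, 87.17], [-180, 180]. Speed limits (degrees/s): [127.2, 127.2, 147.25, 180, 180, 180].

### API

Orientations are given as [roll, pitch, yaw] about the fixed x, y, z axes, in that order (R = Rz(yaw) Ry(pitch) Rx(roll)).
In Python, from workcell import bot, viewer gives the robot as it stands.
- The arm moves only by the tool arm_command, never from a script. Its argument "motion" is a list of rows, each a list of 3 entries, a list of its own where there are three numbers: the opening, from 0 (shut) to 1 (fully open), then the shift along the tool's x, y, z in units of 60 mm (1.0 is 60 mm), then the turn, a rotation vector about the tool's x, y, z in units of 6 degrees (1.0 is 6 degrees). A call has 1 to 12 rows; each row shifts and turns the commanded pose from where the row before left it, along the tool's axes as they then stand; what a row does not reach is not made up. A row lasts 1/8 s, in which the tool goes at most 62.5 mm and 10.7 degrees, less where a joint would pass 70% of its speed; a pose out of reach is approached as far as the arm can. A call is refused whole if a number of a shift passes 1 or a number of a turn 1, either way. A call with a gripper value outside its range is refused whole. The fingers move at their own pace and stop on an object; "newtons" is the grip in N (left out, the last holds). Time passes only in rows, so rows that do not move let the fingers close. It gives the time, the measured TCP pose, the force and the opening at its end, in the units of the state.
- bot.get_obs(): the state, without advancing time (a new reading comes with each control period).
- viewer.camera(name): name is "side" or "top"; returns the picture (400x640x3 uint8, blue, green, red); there is no depth.
- viewer.calibration(name): a dict with "fx", "fy", "cx", "cy" (pixels), "T" (4x4, takes a point from camera to world coordinates). Camera axes: x right, y down, z forward; pixel columns grow to the right and rows downward; lengths in m; the calibration is good to about 2 mm. A picture is of the moment at which its call begins. calibration takes no time and is no camera call.
- bot.job_done(): hands the job in, once; it reports no verdict.
The state is a dict: "time": time; "q": joint angles; "qd": joint speeds; "joint_efforts": joint torques, N m; "ee_pos": TCP position; "tcp_rot": TCP orientation; "wrist_force": force on the tool from outside, world axes, zero at the start; "torque": the same for the moment, N m; "opening": finger opening in m.
Only numpy, scipy, OpenCV 4.12 (cv2) and the standard library are available. Lean on these libraries where they do the work, as an engineer would, in place of code of your own. Each camera call takes 0.05 s, during which the arm holds its last target.

### The job

Turn the round turntable, by pressing lightly on its bare wooden rim ring and sweeping it round, until the cocoa shaker (the steel shaker with the plain white lid) faces front, that is, stands on the side of the sliding bolt. Then push the bolt's knob in until the bolt is fully home in the notch in front of the shaker, so that the turntable is locked. Go gently with rim and bolt, never forcing either, do not touch the things standing on the turntable, leave them upright in their places, and leave the cups and the knock box alone.

Things in the scene. Friction and masses are not known exactly. Their poses are not given: they have to be found in the camera images.
- turntable_base: Fixed dark steel stand: round foot, radius 112 mm, with an arm 44 mm wide reaching forward (its own -x, towards the robot) to 240 mm from the centre, which carries the bolt's channel (cheeks 25 mm over their outsides, tops 46 mm above the table). Origin: on the turning axis at table level; z up. Place and yaw (up to 0.45 rad either way) vary.
- turntable: Round turntable: a platter of radius 102 mm with a grey mat, top 45 mm above the table, and round it a flat bare wooden ring, the rim, out to radius 150 mm. Four notches, 10 mm wide (14 mm at the mouth), 20 mm deep, are cut into its edge along its own +x, +y, -x, -y; one thing stands on the mat inside each. Origin: on the turning axis at table level; yaw about z is the turning angle.
- deck_top (a point): Centre of the mat's top; turns with it. The rim ring is 12 mm thick and set by hand higher or lower: its flat top lies anywhere from 40 to 50 mm above the table, wobbles by up to 1.5 mm in turning, and must be felt. It turns either way against 1 to 2 N at the rim and stops when let go. A fingertip pressed on the rim with 5 to 12 N carries it without slip; over 30 N is too much.
- lock_bolt: Sliding bolt in the stand's channel: flat steel bar 6.5 mm wide, 10 mm thick, with a tapered nose. Origin: under the axis of its knob, at table level. It starts drawn out, 200 mm in front of the turning axis (x = -0.200 in the stand's frame), and slides straight towards the axis (the stand's +x) by 22 mm to its end stop (x = -0.178).
- bolt_knob (a point): Middle of the bolt's upright black knob: 16 mm in diameter from 56 to 84 mm above the table, this point at 70 mm. The bolt drags with 2.5 N and stays where left. It passes the rim's edge (met after about 6 mm) only where a notch is before it; the nose pulls the deck straight from up to 5 mm off at the rim. More than 30 N on it is too much.
- cocoa_shaker: The wanted thing: round steel shaker with a flat white lid, 61 mm in diameter, 82 mm high, standing loose on the mat about 58 mm from the turning axis. Origin: centre of its underside; z up.
- salt_tub: Flat white tub, 71 mm in diameter, 32 mm high, loose on the mat about 58 mm from the axis; not to be touched. Origin: centre of its underside.
- spice_jar: Slim small jar with a red cap, 44 mm in diameter, 90 mm high, loose on the mat about 58 mm from the axis; not to be touched. Origin: centre of its underside.
- berry_cup: Clear cup of berries with a snap lid, 79 mm in diameter, 70 mm high, loose on the mat about 58 mm from the axis; not to be touched. Origin: centre of its underside.
- cup_front: Small blue cup with a handle, 63x93x53 mm, standing on the left of the table nearest the robot; bystander. Origin: under the cup.
- cup_side: Small blue cup with a handle, 63x93x53 mm, standing on the left of the table, farther off; bystander. Origin: under the cup.
- knock_box: Black round knock box, 140 mm in diameter, 92 mm high, standing on the right of the table; bystander. Origin: centre of its underside.
Mind the look-alikes: they are no part of the job. Leave any turquoise or yellow look-alike of the cocoa_shaker alone.

How it is judged:
By the outcome, as a careful person would: the job done as asked, in the order asked, and still so for the second after the job is handed in, with the robot touching nothing.
It also fails if it takes over 72 s, if anything falls off the work surface, if the arm or the gripper's body presses on something with over 40 N, if the wrist force passes 120 N, or if a joint passes its speed limit or range.

## Working session

There is one attempt and no reset: what is moved stays moved. The work goes in short steps, Python scripts to look and compute and a tool call to move; the robot and the scene stay as the last step left them, time stands still between calls to the robot, and variables do not carry over. Pictures are saved under pics/ and viewed, and the job is handed in when it is done.

Besides the shell and the picture viewer there is one more tool, called after "Call:" by a JSON object that holds its "method" and its "body", one argument or row to a line. arm_command: Moves the arm, as the interface text tells. Its arguments: {"type":"object","properties":{"motion":{"type":"array"},"newtons":{"type":"number"}},"required":["motion"]}

```bash
ls; mkdir -p pics; python3 - <<'E'
from workcell import bot, viewer
import cv2
print(bot.get_obs())
for n in("top","side"):
    im=viewer.camera(n); cv2.imwrite(f"pics/{n}0.png",im); c=viewer.calibration(n); print(n,{k:(v if k!='T' else v) for k,v in c.items()})
E
```

```text
pics
{'time': 0.0, 'q': array([-6.78381455e+01,  5.01084914e+00,  1.00333137e+01,  9.50990806e+01,
        9.92833953e-05,  8.99996578e+01]), 'qd': array([-0.02124415, -0.08725024, -0.08180472, -0.06913763,  0.02437664,
        0.04913042]), 'joint_efforts': array([-1.82041873e-03, -5.20377874e+01,  4.64814055e+01,  1.60422223e-02,
       -1.61674907e-04, -1.58222448e-06]), 'ee_pos': array([ 0.2073859 , -0.50915103,  0.23057526]), 'tcp_rot': array([-1.79923384e+02, -9.97409395e-05,  2.21621966e+01]), 'wrist_force': array([ 0.06421318, -0.06713859, -0.64805417]), 'torque': array([-0.00843749, -0.01232153, -0.05046326]), 'opening': 0.08531955562530055}
top {'fx': 367.1535305133218, 'fy': 367.1535305133218, 'cx': 317.18977316438446, 'cy': 206.44037381491805, 'T': array([[ 0.01921779, -0.98267528,  0.18433659,  0.35763017],
       [-0.99971559, -0.01628235,  0.01742498,  0.01403151],
       [-0.01412167, -0.18461903, -0.9827087 ,  1.03259622],
       [ 0.        ,  0.        ,  0.        ,  1.        ]])}
side {'fx': 427.27445711397473, 'fy': 427.27445711397473, 'cx': 318.297341311736, 'cy': 195.26238891414903, 'T': array([[-0.79696153, -0.29956719,  0.52451102, -0.14705607],
       [-0.60360452,  0.42756192, -0.67294307,  0.86187614],
       [-0.02266927, -0.85290697, -0.52157052,  0.7336641 ],
       [ 0.        ,  0.        ,  0.        ,  1.        ]])}
```

View pics/top0.png

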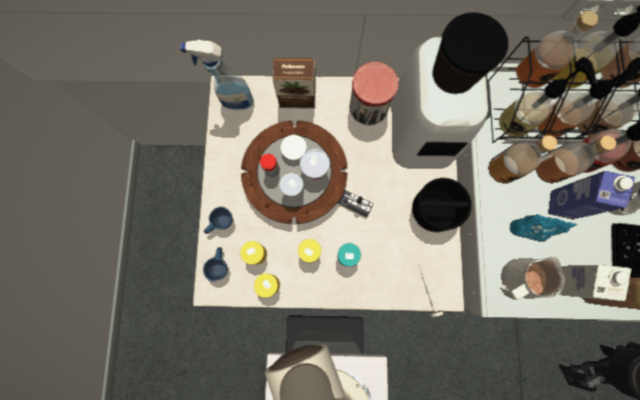

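View pics/side0.png

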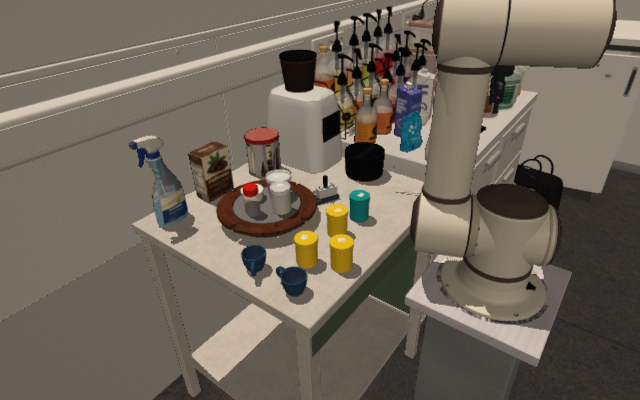

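```bash
python3 - <<'E'
import cv2,numpy as np
a=cv2.imread('pics/top0.png')[110:235,230:385]; b=cv2.imread('pics/side0.png')[155:245,205:350]
cv2.imwrite('pics/c1.png',cv2.resize(a,None,fx=4.8,fy=4.8,interpolation=cv2.INTER_CUBIC))
cv2.imwrite('pics/c2.png',cv2.resize(b,None,fx=5.4,fy=5.4,interpolation=cv2.INTER_CUBIC))
E
```

```text
(no output)
```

View pics/c1.png

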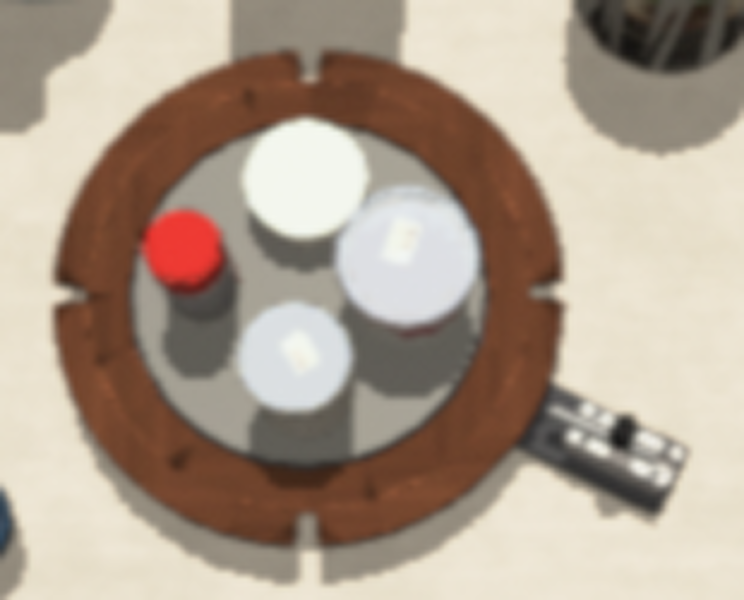

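View pics/c2.png

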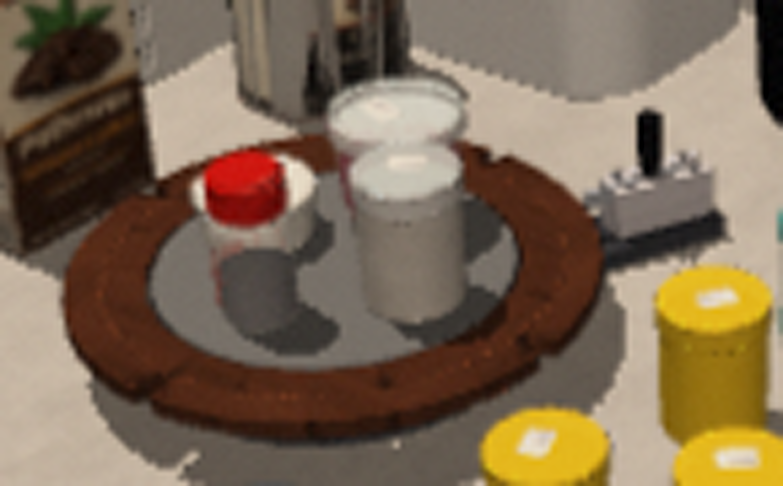

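```bash
cat > h.py <<'E'
import numpy as np,cv2
from workcell import bot,viewer
def ray(n,uv):
    c=viewer.calibration(n);T=c['T'];uv=np.atleast_2d(uv).astype(float)
    d=np.c_[(uv[:,0]-c['cx'])/c['fx'],(uv[:,1]-c['cy'])/c['fy'],np.ones(len(uv))]@T[:3,:3].T
    return T[:3,3],d
def onz(n,uv,z):
    o,d=ray(n,uv);return o+d*((z-o[2])/d[:,2])[:,None]
def two(uvt,uvs):
    o1,d1=ray('top',uvt);o2,d2=ray('side',uvs);A=np.c_[d1[0],-d2[0]]
    s=np.linalg.lstsq(A,o2-o1,rcond=None)[0];p,q=o1+s[0]*d1[0],o2+s[1]*d2[0];return (p+q)/2,np.linalg.norm(p-q)
def circ(P):
    A=np.c_[2*P[:,:2],np.ones(len(P))];b=(P[:,:2]**2).sum(1);x=np.linalg.lstsq(A,b,rcond=None)[0]
    return x[:2],np.sqrt(x[2]+x[0]**2+x[1]**2)
def wood(im):
    h=cv2.cvtColor(im,cv2.COLOR_BGR2HSV)
    m=((h[...,0]<14)&(h[...,1]>110)&(h[...,2]>40)&(h[...,2]<175)).astype(np.uint8)
    r=np.zeros_like(m);r[110:235,230:352]=m[110:235,230:352];return r
E
python3 - <<'E'
from h import *
im=cv2.imread('pics/top0.png');m=wood(im)
m=cv2.morphologyEx(m,cv2.MORPH_CLOSE,np.ones((3,3)))
cs,_=cv2.findContours(m,cv2.RETR_EXTERNAL,cv2.CHAIN_APPROX_NONE);c=max(cs,key=cv2.contourArea)[:,0]
h=cv2.convexHull(c)[:,0]
for z in(.040,.045,.05):
    P=onz('top',h,z);x,r=circ(P)
    print(z,x,r,np.abs(np.linalg.norm(P[:,:2]-x,axis=1)-r).max())
P=onz('top',h,.045);x,r=circ(P)
f=lambda a:(230+a[0]/4.8-.4,110+a[1]/4.8-.4)
for n,a in dict(right=(548,293),bot=(308,525),left=(80,294),top=(309,72)).items():
    p=onz('top',f(a),.045)[0][:2]-x;print(n,p,np.degrees(np.arctan2(p[1],p[0])),np.hypot(*p))
sh=onz('top',f((295,357)),.127)[0];print('shaker',sh,np.degrees(np.arctan2(*(sh[:2]-x)[::-1])),np.hypot(*(sh[:2]-x)))
g=lambda a:(205+a[0]/5.4-.4,155+a[1]/5.4-.4)
k,e=two(f((629,422)),g((650,115)));print('knobtop',k,e)
k=onz('top',f((629,422)),.084)[0];print(k, onz('side',g((650,115)),.084))
k=k[:2]-x;print(np.hypot(*k),np.degrees(np.arctan2(k[1],k[0])))
for a in((690,455),(657,515)):print('armend',onz('top',f(a),.04 )[0][:2]-x)
# objects
hs=cv2.cvtColor(im,cv2.COLOR_BGR2HSV)
for nm,p in dict(y1=(252,252),y2=(310,250),y3=(266,285),tq=(349,254),cupa=(220,218),cupb=(215,267),knock=(442,205),redjar=(375,82),machine=(415,145)).items():
    print(nm,onz('top',p,.08)[0][:2])
E
```

```text
0.04 [0.64533391 0.09900988] 0.1481161941625549 0.0019542285022438044
0.045 [0.64388466 0.09858182] 0.14737008919149508 0.00194438447669118
0.05 [0.64243542 0.09815376] 0.14662398422043396 0.0019345404511379172
right [ 0.00166208 -0.13911151] -89.31547135089392 0.1391214415341692
bot [-0.13677035 -0.00394485] -178.3478819507956 0.13682723288455723
left [-0.00305812  0.13319299] 91.31528397668471 0.13322809205598246
top [0.13597563 0.00391946] 1.6510790703102471 0.13603210225469328
shaker [0.58449107 0.09762317 0.127     ] -179.07529432724237 0.05940133220053341
knobtop [ 0.56147396 -0.08355725  0.08251013] 0.0005775861405559869
[ 0.56140222 -0.08325248  0.084     ] [[ 0.55957396 -0.08149757  0.084     ]]
0.1996673897072402 -114.39967195145651
armend [-0.09177919 -0.2211574 ]
armend [-0.12687134 -0.20211077]
y1 [0.41364523 0.19722565]
y2 [0.42153355 0.04729496]
y3 [0.33092154 0.15719017]
tq [ 0.41312139 -0.05335945]
cupa [0.50109317 0.28637788]
cupb [0.37358342 0.29058011]
knock [ 0.54560823 -0.29715461]
redjar [ 0.89511447 -0.12484347]
machine [ 0.71042608 -0.23137676]
```

Candidates in the top view: the clear-lidded berry cup is at (315,163) and is larger with berries below it. The flat salt tub is at (293,147) and the red-capped spice jar at (268,162). The yellow look-alikes are at (252,252), (310,250) and (266,285), and the turquoise one at (349,254). The steel shaker with the white lid is at (291,184), and that is the one I want; the crop confirms it. It faces −179°, and the bolt is at about −114°, so the deck has to turn about +64° CCW.

Call:
{"method": "arm_command", "body": {
  "motion": [
    [0,[0,0,0],[0,0,-1]],
    [0,[0,0,0],[0,0,-1]],
    [0,[0,0,0],[0,0,-1]],
    [0,[0,0,0],[0,0,-1]],
    [0,[0.5,-0.15,0],[0,0,0]],
    [0,[0.5,-0.15,0],[0,0,0]]
  ],
  "newtons": 40
}}

```text
time: 0.85
ee_pos: [0.2361, -0.4529, 0.2307]
tcp_rot: [-179.9, -0.0, 46.1]
wrist_force: [0.5, -0.3, 0.5]
opening: -0.0002
```

Call:
{"method": "arm_command", "body": {
  "motion": [
    [0,[0.81,-0.257,0],[0,0,0]],
    [0,[0.81,-0.257,0],[0,0,0]],
    [0,[0.81,-0.257,0],[0,0,0]],
    [0,[0.81,-0.257,0],[0,0,0]],
    [0,[0.81,-0.257,0],[0,0,0]],
    [0,[0.81,-0.257,0],[0,0,0]],
    [0,[0.81,-0.257,0],[0,0,0]],
    [0,[0.81,-0.257,0],[0,0,0]],
    [0,[0.81,-0.257,0],[0,0,0]],
    [0,[0.81,-0.257,0],[0,0,0]],
    [0,[0.81,-0.257,0],[0,0,0]],
    [0,[0.81,-0.257,0],[0,0,0]]
  ]
}}

```text
time: 2.35
ee_pos: [0.5069, 0.0969, 0.231]
tcp_rot: [-180.0, 0.0, 46.2]
wrist_force: [0.8, -1.0, 0.5]
opening: -0.0001
```

Call:
{"method": "arm_command", "body": {
  "motion": [
    [0,[0.81,-0.257,0],[0,0,0]],
    [0,[0.81,-0.257,0],[0,0,0]],
    [0,[0,0,0],[0,0,0]]
  ]
}}

```text
time: 2.72
ee_pos: [0.5521, 0.1893, 0.2292]
tcp_rot: [-179.9, 0.1, 46.3]
wrist_force: [0.8, -1.2, -0.1]
opening: -0.0002
```

Call:
{"method": "arm_command", "body": {
  "motion": [
    [0,[0,0,0.5],[0,0,0]],
    [0,[0,0,0.5],[0,0,0]],
    [0,[0,0,0.5],[0,0,0]],
    [0,[0,0,0.5],[0,0,0]],
    [0,[0,0,0.5],[0,0,0]],
    [0,[0,0,0.3],[0,0,0]],
    [0,[0,0,0],[0,0,0]],
    [0,[0,0,0],[0,0,0]]
  ]
}}

```text
time: 3.72
ee_pos: [0.5521, 0.1867, 0.0646]
tcp_rot: [180.0, -0.1, 46.2]
wrist_force: [-0.5, 0.3, 0.0]
opening: -0.0005
```

```bash
python3 - <<'E'
from h import *
s=bot.get_obs();print(s['ee_pos'],s['q'],s['wrist_force'])
im=viewer.camera('side')
cv2.imwrite('pics/s1.png',cv2.resize(im[100:260,180:380],None,fx=3.9,fy=3.7,interpolation=cv2.INTER_CUBIC))
E
```

```text
[0.55214615 0.18668994 0.0645996 ] [ 1.86821084e+01  9.37099604e+00 -3.52468861e+00  7.70137172e+01
 -1.72767842e-03  1.52530596e+02] [-0.52050501  0.31092958  0.0029714 ]
```

View pics/s1.png

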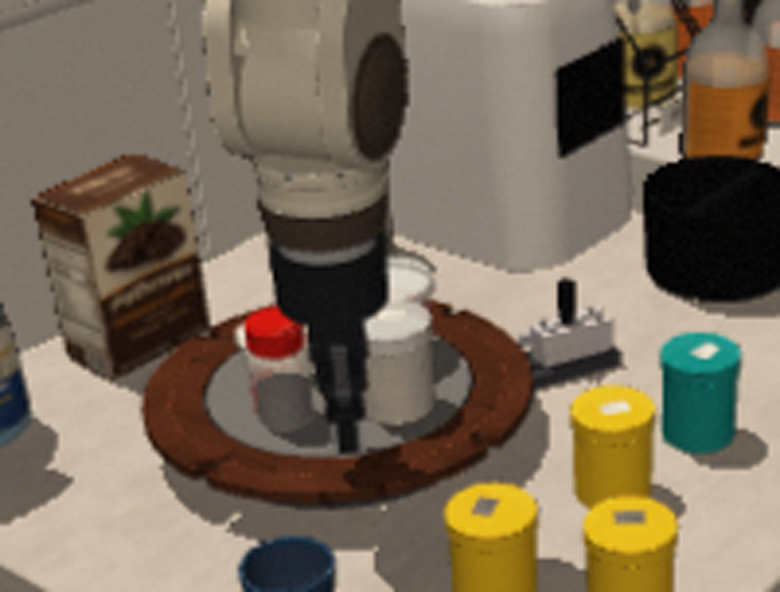

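The fingers stand over the rim between the spice jar (270,370) and the shaker (400,360), clear of both. Now I'll feel for the rim.

Call:
{"method": "arm_command", "body": {
  "motion": [
    [0,[0,0,0.08],[0,0,0]],
    [0,[0,0,0.05],[0,0,0]],
    [0,[0,0,0.03],[0,0,0]],
    [0,[0,0,0],[0,0,0]]
  ]
}}

```text
time: 4.28
ee_pos: [0.5515, 0.1866, 0.0535]
tcp_rot: [-180.0, 0.0, 46.2]
wrist_force: [0.3, -0.5, 0.4]
opening: -0.0003
```

Call:
{"method": "arm_command", "body": {
  "motion": [
    [0,[0,0,0.02],[0,0,0]],
    [0,[0,0,0],[0,0,0]]
  ]
}}

```text
time: 4.53
ee_pos: [0.5516, 0.1867, 0.0524]
tcp_rot: [-180.0, 0.0, 46.2]
wrist_force: [-0.1, -0.2, -1.2]
opening: -0.0002
```

Call:
{"method": "arm_command", "body": {
  "motion": [
    [0,[0,0,0.02],[0,0,0]],
    [0,[0,0,0],[0,0,0]]
  ]
}}

```text
time: 4.78
ee_pos: [0.5516, 0.1867, 0.0512]
tcp_rot: [-180.0, 0.0, 46.2]
wrist_force: [-1.0, 0.3, 1.3]
opening: -0.0001
```

Call:
{"method": "arm_command", "body": {
  "motion": [
    [0,[0,0,0.02],[0,0,0]],
    [0,[0,0,0],[0,0,0]]
  ]
}}

```text
time: 5.03
ee_pos: [0.5515, 0.1866, 0.05]
tcp_rot: [-180.0, 0.0, 46.2]
wrist_force: [-0.4, 0.4, -0.2]
opening: 0.0001
```

Call:
{"method": "arm_command", "body": {
  "motion": [
    [0,[0,0,0.02],[0,0,0]],
    [0,[0,0,0],[0,0,0]]
  ]
}}

```text
time: 5.28
ee_pos: [0.5515, 0.1867, 0.0488]
tcp_rot: [-180.0, 0.0, 46.2]
wrist_force: [0.0, 0.5, -0.6]
opening: -0.0002
```

Call:
{"method": "arm_command", "body": {
  "motion": [
    [0,[0,0,0.015],[0,0,0]],
    [0,[0,0,0],[0,0,0]]
  ]
}}

```text
time: 5.52
ee_pos: [0.5516, 0.1867, 0.0479]
tcp_rot: [-180.0, 0.0, 46.2]
wrist_force: [0.1, 0.1, 0.8]
opening: -0.0002
```

Call:
{"method": "arm_command", "body": {
  "motion": [
    [0,[0,0,0.015],[0,0,0]],
    [0,[0,0,0],[0,0,0]]
  ]
}}

```text
time: 5.78
ee_pos: [0.5515, 0.1866, 0.047]
tcp_rot: [-180.0, 0.0, 46.2]
wrist_force: [0.2, -0.4, 0.6]
opening: 0.0005
```

Call:
{"method": "arm_command", "body": {
  "motion": [
    [0,[0,0,0.01],[0,0,0]],
    [0,[0,0,0],[0,0,0]]
  ]
}}

```text
time: 6.02
ee_pos: [0.5516, 0.1867, 0.0464]
tcp_rot: [-180.0, 0.0, 46.2]
wrist_force: [-0.4, 0.0, 0.5]
opening: 0.0004
```

Call:
{"method": "arm_command", "body": {
  "motion": [
    [0,[0,0,0.015],[0,0,0]],
    [0,[0,0,0],[0,0,0]]
  ]
}}

```text
time: 6.28
ee_pos: [0.5517, 0.1868, 0.0459]
tcp_rot: [180.0, -0.0, 46.2]
wrist_force: [-1.0, -0.3, 2.9]
opening: 0.0001
```

Call:
{"method": "arm_command", "body": {
  "motion": [
    [0,[0,0,0.015],[0,0,0]],
    [0,[0,0,0],[0,0,0]]
  ]
}}

```text
time: 6.52
ee_pos: [0.552, 0.1871, 0.0459]
tcp_rot: [180.0, -0.1, 46.2]
wrist_force: [-1.2, 0.4, 8.5]
opening: 0.0004
```

Call:
{"method": "arm_command", "body": {
  "motion": [
    [0,[0,0,0.01],[0,0,0]],
    [0,[0,0,0],[0,0,0]]
  ]
}}

```text
time: 6.78
ee_pos: [0.5522, 0.1872, 0.0458]
tcp_rot: [180.0, -0.1, 46.2]
wrist_force: [-3.3, 1.1, 11.2]
opening: 0.0002
```

Call:
{"method": "arm_command", "body": {
  "motion": [
    [0,[-0.056,0.001,0],[0,0,-0.25]],
    [0,[-0.111,0.003,0],[0,0,-0.5]],
    [0,[-0.111,0.003,0],[0,0,-0.5]]
  ]
}}

```text
time: 7.15
ee_pos: [0.5418, 0.1746, 0.0459]
tcp_rot: [179.9, -0.2, 53.8]
wrist_force: [-0.5, 2.0, 10.6]
opening: -0.0001
```

Call:
{"method": "arm_command", "body": {
  "motion": [
    [0,[-0.111,0.003,0],[0,0,-0.5]],
    [0,[-0.111,0.003,0],[0,0,-0.5]],
    [0,[-0.111,0.003,0],[0,0,-0.5]]
  ]
}}

```text
time: 7.52
ee_pos: [0.5313, 0.1574, 0.0459]
tcp_rot: [179.9, -0.2, 62.8]
wrist_force: [-1.5, 2.0, 11.3]
opening: 0.0001
```

```bash
python3 - <<'E'
from h import *
im=viewer.camera('top');cv2.imwrite('pics/t2.png',cv2.resize(im[110:235,230:385],None,fx=4.8,fy=4.8,interpolation=cv2.INTER_CUBIC))
E
```

```text
(no output)
```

View pics/t2.png

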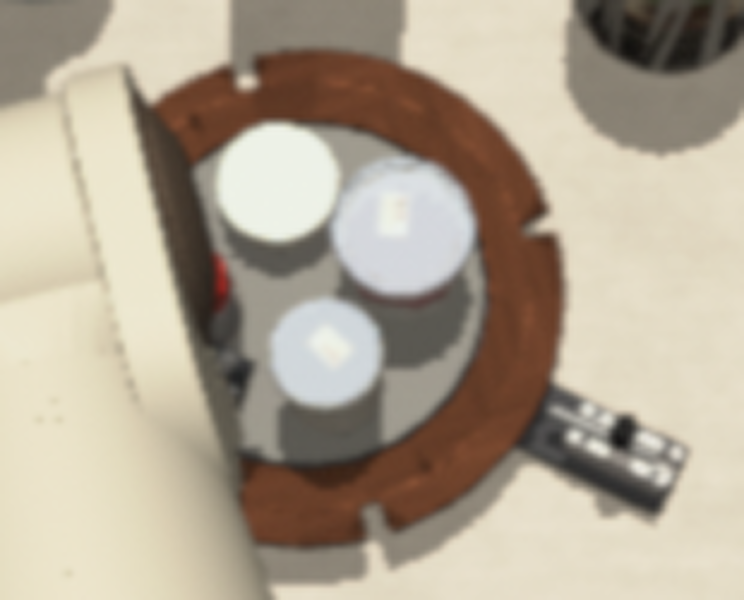

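The deck follows: the front notch moved from (308,525) to about (375,515), and the shaker moved with it. I'll carry on.

Call:
{"method": "arm_command", "body": {
  "motion": [
    [0,[-0.111,0.003,-0.004],[0,0,-0.5]],
    [0,[-0.111,0.003,0],[0,0,-0.5]],
    [0,[-0.111,0.003,0],[0,0,-0.5]],
    [0,[-0.111,0.003,0],[0,0,-0.5]]
  ]
}}

```text
time: 8.07
ee_pos: [0.5218, 0.1324, 0.0459]
tcp_rot: [179.8, -0.1, 74.8]
wrist_force: [0.4, 1.1, 9.4]
opening: -0.0001
```

Call:
{"method": "arm_command", "body": {
  "motion": [
    [0,[-0.111,0.003,0],[0,0,-0.5]],
    [0,[-0.111,0.003,0],[0,0,-0.5]],
    [0,[-0.111,0.003,0],[0,0,-0.5]]
  ]
}}

```text
time: 8.45
ee_pos: [0.5182, 0.1128, 0.046]
tcp_rot: [179.8, -0.1, 83.8]
wrist_force: [1.7, 1.6, 10.4]
opening: 0.0002
```

Call:
{"method": "arm_command", "body": {
  "motion": [
    [0,[-0.111,0.003,-0.004],[0,0,-0.5]],
    [0,[-0.111,0.003,0],[0,0,-0.5]],
    [0,[-0.111,0.003,0],[0,0,-0.5]],
    [0,[-0.111,0.003,0],[0,0,-0.5]]
  ]
}}

```text
time: 8.95
ee_pos: [0.5182, 0.0861, 0.0461]
tcp_rot: [179.8, -0.0, 95.8]
wrist_force: [1.7, 2.2, 8.3]
opening: 0.0
```

Call:
{"method": "arm_command", "body": {
  "motion": [
    [0,[-0.111,0.003,0],[0,0,-0.5]],
    [0,[-0.111,0.003,0],[0,0,-0.5]],
    [0,[-0.111,0.003,0],[0,0,-0.5]],
    [0,[-0.056,0.001,0],[0,0,-0.25]],
    [0,[0,0,0],[0,0,0]]
  ]
}}

```text
time: 9.57
ee_pos: [0.5229, 0.0629, 0.0462]
tcp_rot: [179.8, 0.1, 106.2]
wrist_force: [2.2, -1.0, 9.0]
opening: -0.0
```

```bash
python3 - <<'E'
from h import *
im=viewer.camera('top');cv2.imwrite('pics/t3f.png',im);cv2.imwrite('pics/t3.png',cv2.resize(im[110:235,230:385],None,fx=4.8,fy=4.8,interpolation=cv2.INTER_CUBIC))
E
```

```text
(no output)
```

View pics/t3.png

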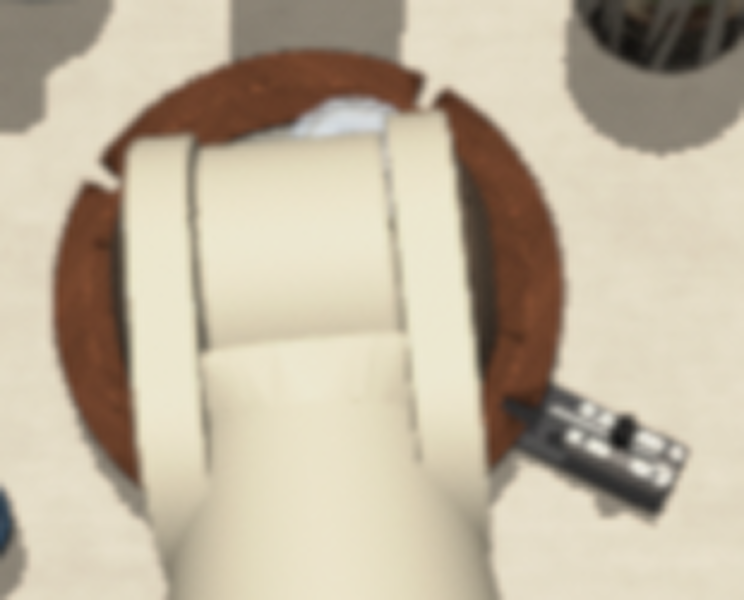

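```bash
python3 - <<'E'
from h import *
f=lambda a:(230+a[0]/4.8-.4,110+a[1]/4.8-.4)
x=np.array([.6437,.0985])
for n,a in dict(ul=(105,176),ur=(432,94),bolt=(514,407)).items():
    p=onz('top',f(a),.046)[0][:2]-x;print(n,np.degrees(np.arctan2(p[1],p[0]))%90-90,np.hypot(*p))
im=cv2.imread('pics/t3f.png')
cv2.imwrite('pics/t4.png',cv2.resize(im[180:220,325:380],None,fx=14,fy=14,interpolation=cv2.INTER_CUBIC))
E
```

```text
ul -29.471645925287874 0.14041159367829742
ur -29.51179262930677 0.1411576578253726
bolt -28.980145089890428 0.13708271848080703
```

View pics/t4.png

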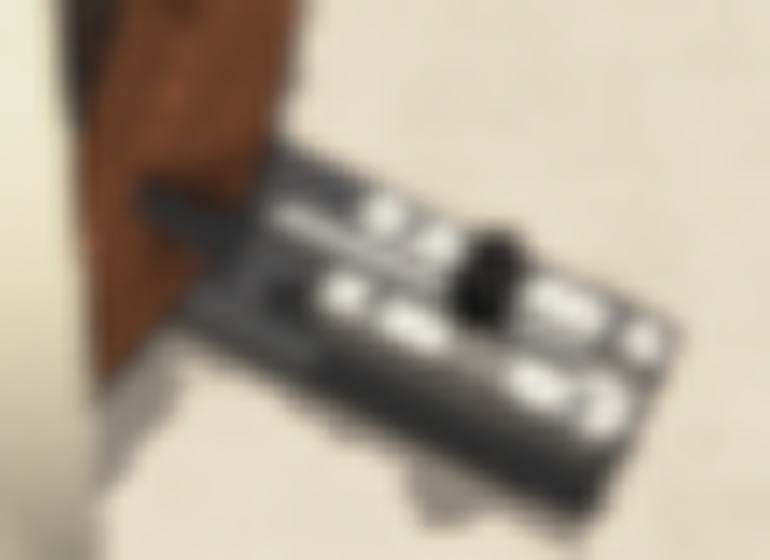

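```bash
python3 - <<'E'
from h import *
x=np.array([.6437,.0985])
g=lambda a:(325+a[0]/14-.46,180+a[1]/14-.46)
def seg(n,a,b,z):
    p,q=onz('top',g(a),z)[0][:2],onz('top',g(b),z)[0][:2];d=q-p
    nn=np.array([-d[1],d[0]])/np.hypot(*d)
    print(n,np.degrees(np.arctan2(d[1],d[0])),'offset of axis',nn@(x-p))
seg('upper',(285,145),(680,330),.03)
seg('lower',(190,325),(575,518),.02)
seg('slot',(270,212),(440,278),.046)
for a,z in(((490,250),.084),((480,310),.056)):
    k=onz('top',g(a),z)[0][:2]-x;print(k+x,np.hypot(*k),np.degrees(np.arctan2(k[1],k[0])))
E
```

```text
upper -114.8951236047726 offset of axis -0.015348291441815692
lower -116.23611253847652 offset of axis 0.020602543138423822
slot -110.8505327873411 offset of axis 0.01287260074067401
[ 0.56167742 -0.08035332] 0.19676435961646283 -114.63630752626396
[ 0.55579958 -0.08118342] 0.20003153474370708 -116.06769809764684
```

Call:
{"method": "arm_command", "body": {
  "motion": [
    [0,[-0.074,0.001,0],[0,0,-0.333]],
    [0,[-0.074,0.001,0],[0,0,-0.333]],
    [0,[0,0,0],[0,0,0]],
    [0,[0,0,0],[0,0,0]]
  ]
}}

```text
time: 10.12
ee_pos: [0.5258, 0.0546, 0.0463]
tcp_rot: [179.8, 0.1, 110.1]
wrist_force: [3.0, -0.3, 8.7]
opening: 0.0
```

```bash
python3 - <<'E'
from h import *
im=viewer.camera('top');cv2.imwrite('pics/t5f.png',im);cv2.imwrite('pics/t5.png',cv2.resize(im[110:235,230:385],None,fx=4.8,fy=4.8,interpolation=cv2.INTER_CUBIC))
cv2.imwrite('pics/t6.png',cv2.resize(im[180:220,325:380],None,fx=14,fy=14,interpolation=cv2.INTER_CUBIC))
E
```

```text
(no output)
```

View pics/t5.png

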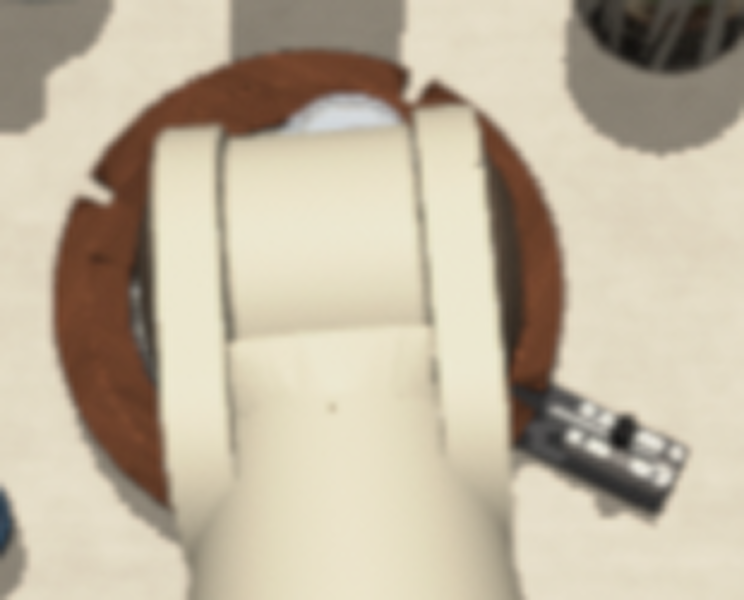

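View pics/t6.png

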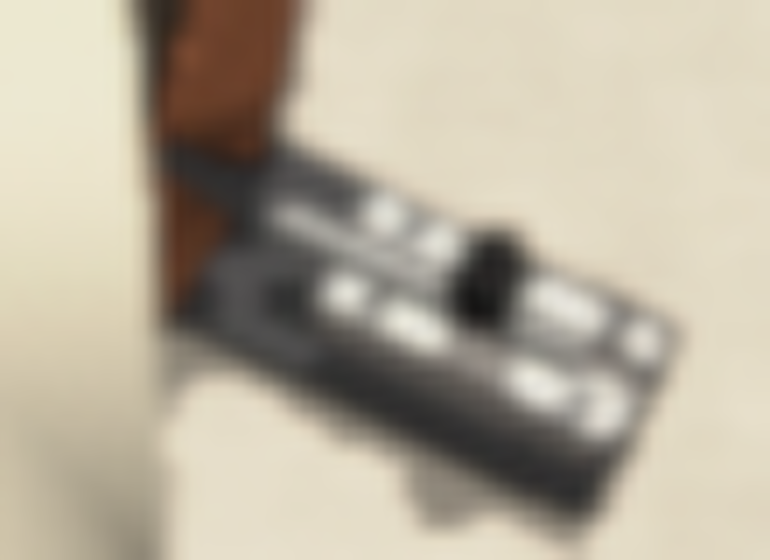

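Call:
{"method": "arm_command", "body": {
  "motion": [
    [0,[0,0,-0.2],[0,0,0]],
    [0,[0,0,-0.6],[0,0,0]],
    [0,[0,0,-0.6],[0,0,0]],
    [0,[0,0,-0.6],[0,0,0]],
    [0,[0,0,-0.6],[0,0,0]],
    [0,[-0.687,-0.172,0],[0,0,0]],
    [0,[-0.687,-0.172,0],[0,0,0]],
    [0,[-0.687,-0.172,0],[0,0,0]],
    [0,[-0.687,-0.172,0],[0,0,0]],
    [0,[0,0,0],[0,0,1]],
    [0,[0,0,0],[0,0,1]],
    [0,[0,0,0],[0,0,1]]
  ]
}}

```text
time: 11.68
ee_pos: [0.5418, -0.1146, 0.2008]
tcp_rot: [-180.0, -0.0, 91.9]
wrist_force: [-0.1, -0.2, 0.4]
opening: -0.0001
```

Call:
{"method": "arm_command", "body": {
  "motion": [
    [0,[0,0,0],[0,0,1]],
    [0,[0,0,0],[0,0,1]],
    [0,[0,0,0],[0,0,1]],
    [0,[0,0,0],[0,0,1]],
    [0,[0,0,0],[0,0,0.53]],
    [0,[0,0,0],[0,0,0]]
  ]
}}

```text
time: 12.42
ee_pos: [0.5419, -0.1144, 0.2008]
tcp_rot: [-180.0, 0.0, 65.0]
wrist_force: [0.1, 0.3, -0.1]
opening: -0.0001
```

```bash
python3 - <<'E'
from h import *
im=viewer.camera('top');cv2.imwrite('pics/t7f.png',im);cv2.imwrite('pics/t7.png',cv2.resize(im[110:235,230:385],None,fx=4.8,fy=4.8,interpolation=cv2.INTER_CUBIC))
im=viewer.camera('side')
cv2.imwrite('pics/s7f.png',im)
cv2.imwrite('pics/s7.png',cv2.resize(im[155:245,205:350],None,fx=5.4,fy=5.4,interpolation=cv2.INTER_CUBIC))
print(bot.get_obs()['wrist_force'])
E
```

```text
[-1.04779094 -0.2538245  -0.11929273]
```

View pics/t7.png

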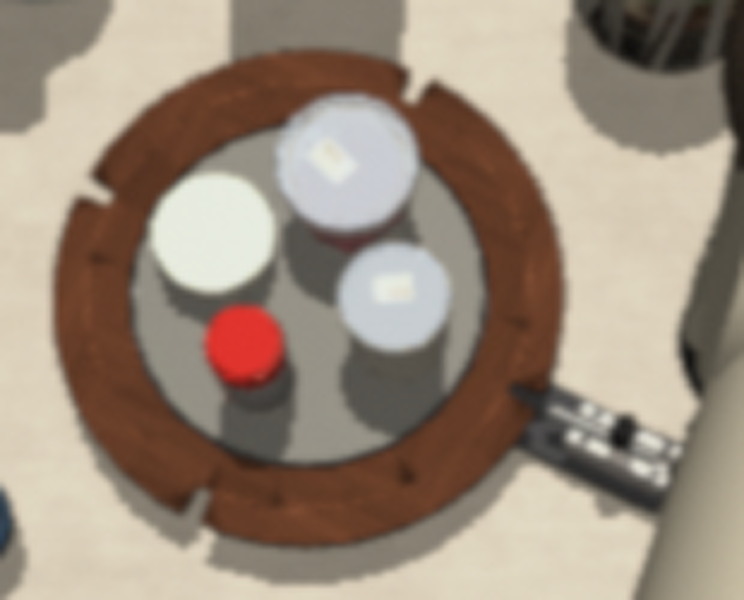

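View pics/s7.png

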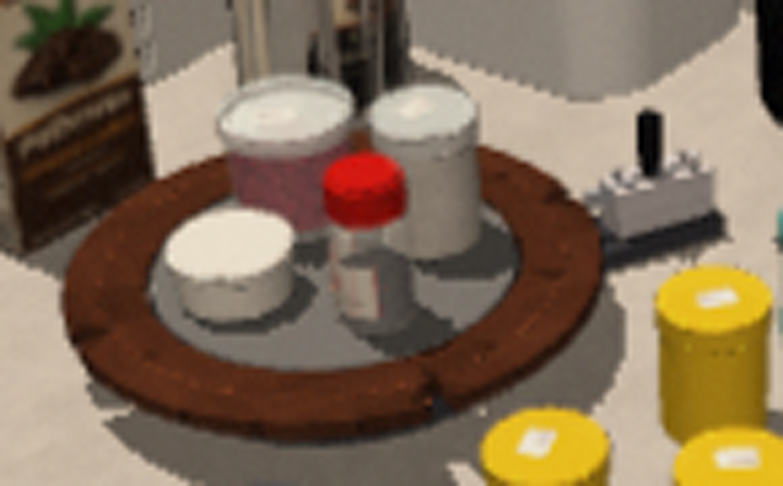

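```bash
python3 - <<'E'
from h import *
f=lambda a:(230+a[0]/4.8-.4,110+a[1]/4.8-.4)
im=cv2.imread('pics/t7f.png');m=cv2.morphologyEx(wood(im),cv2.MORPH_CLOSE,np.ones((3,3)))
cs,_=cv2.findContours(m,0,cv2.CHAIN_APPROX_NONE);c=max(cs,key=cv2.contourArea);h=cv2.convexHull(c)[:,0]
x,r=circ(onz('top',h,.0455));print(x,r)
for n,a in dict(ul=(98,191),ur=(416,90),low=(202,504),bolt=(524,394)).items():
    p=onz('top',f(a),.046)[0][:2]-x;print(n,np.degrees(np.arctan2(p[1],p[0]))%90-90-25-0,np.hypot(*p))
for a,z in(((395,297),.127),((629,422),.084),((623,445),.056)):
    p=onz('top',f(a),z)[0][:2]-x;print(np.degrees(np.arctan2(p[1],p[0])),np.hypot(*p),p+x)
print('side',onz('side',(205+650/5.4-.4,155+115/5.4-.4),.084))
E
```

```text
[0.6436252  0.09892455] 0.1470471610440063
ul -50.49851461418034 0.13900161295098507
ur -50.74261297305945 0.13911130394355248
low -49.1385277290772 0.1376676278312204
bolt -49.94842153034443 0.13896903260581764
-115.39774937025061 0.05927363829697675 [0.61820276 0.04537958]
-114.29135032381288 0.1998726833953908 [ 0.56140222 -0.08325248]
-116.23881431904367 0.2025009859697022 [ 0.55409676 -0.08271054]
side [[ 0.55957396 -0.08149757  0.084     ]]
```

Notches are at −115.1° and the knob at about −115°, so they line up within the 2° of pull-in. All four things are upright. I'll go down behind the knob.

Call:
{"method": "arm_command", "body": {
  "motion": [
    [0,[0,0.05,0.5],[0,0,0]],
    [0,[0,0,0.5],[0,0,0]],
    [0,[0,0,0.5],[0,0,0]],
    [0,[0,0,0.5],[0,0,0]],
    [0,[0,0,0.3],[0,0,0]],
    [0,[0,0,0],[0,0,0]],
    [0,[0,0,0],[0,0,0]]
  ]
}}

```text
time: 13.4
ee_pos: [0.5454, -0.1158, 0.0638]
tcp_rot: [179.9, -0.0, 65.0]
wrist_force: [-0.4, 0.4, -0.1]
opening: 0.0003
```

```bash
python3 - <<'E'
from h import *
im=viewer.camera('side')
cv2.imwrite('pics/s8.png',cv2.resize(im[130:230,270:400],None,fx=6,fy=6,interpolation=cv2.INTER_CUBIC))
E
```

```text
(no output)
```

View pics/s8.png

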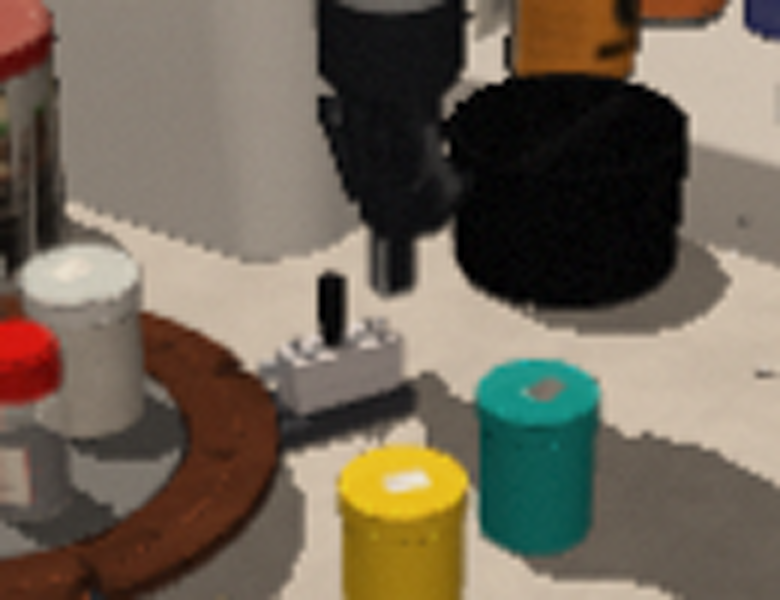

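Call:
{"method": "arm_command", "body": {
  "motion": [
    [0,[0.08,0,0],[0,0,0]],
    [0,[0.08,0,0],[0,0,0]],
    [0,[0.05,0,0],[0,0,0]],
    [0,[0,0,0],[0,0,0]]
  ]
}}

```text
time: 13.95
ee_pos: [0.5502, -0.104, 0.0626]
tcp_rot: [-180.0, -0.0, 65.0]
wrist_force: [0.1, -0.2, -0.6]
opening: -0.0001
```

Call:
{"method": "arm_command", "body": {
  "motion": [
    [0,[0.035,0,0],[0,0,0]],
    [0,[0.035,0,0],[0,0,0]],
    [0,[0,0,0],[0,0,0]]
  ]
}}

```text
time: 14.32
ee_pos: [0.5519, -0.1004, 0.0625]
tcp_rot: [-180.0, 0.0, 65.0]
wrist_force: [-0.3, 0.7, 0.1]
opening: -0.0003
```

Call:
{"method": "arm_command", "body": {
  "motion": [
    [0,[0.035,0,0],[0,0,0]],
    [0,[0.035,0,0],[0,0,0]],
    [0,[0,0,0],[0,0,0]]
  ]
}}

```text
time: 14.7
ee_pos: [0.5537, -0.0967, 0.0626]
tcp_rot: [180.0, 0.0, 65.0]
wrist_force: [-1.0, -1.8, 0.6]
opening: -0.0002
```

Call:
{"method": "arm_command", "body": {
  "motion": [
    [0,[0.03,0,0],[0,0,0]],
    [0,[0.03,0,0],[0,0,0]],
    [0,[0,0,0],[0,0,0]]
  ]
}}

```text
time: 15.08
ee_pos: [0.5553, -0.0933, 0.0626]
tcp_rot: [180.0, -0.0, 65.0]
wrist_force: [-0.7, -0.9, -0.7]
opening: 0.0001
```

Call:
{"method": "arm_command", "body": {
  "motion": [
    [0,[0.03,0,0],[0,0,0]],
    [0,[0.03,0,0],[0,0,0]],
    [0,[0,0,0],[0,0,0]]
  ]
}}

```text
time: 15.45
ee_pos: [0.5568, -0.09, 0.0626]
tcp_rot: [180.0, -0.0, 65.0]
wrist_force: [0.1, -1.4, 0.4]
opening: -0.0003
```

Call:
{"method": "arm_command", "body": {
  "motion": [
    [0,[0.03,0,0],[0,0,0]],
    [0,[0,0,0],[0,0,0]]
  ]
}}

```text
time: 15.7
ee_pos: [0.5576, -0.0884, 0.0626]
tcp_rot: [180.0, -0.0, 65.0]
wrist_force: [-0.4, -2.3, 0.1]
opening: -0.0001
```

Call:
{"method": "arm_command", "body": {
  "motion": [
    [0,[0.03,0,0],[0,0,0]],
    [0,[0,0,0],[0,0,0]]
  ]
}}

```text
time: 15.95
ee_pos: [0.5583, -0.0868, 0.0626]
tcp_rot: [180.0, -0.0, 65.0]
wrist_force: [0.6, -2.2, -0.2]
opening: -0.0001
```

Force is about 2.5 N, which is only the bolt's own drag. I'll carry on in small steps.

Call:
{"method": "arm_command", "body": {
  "motion": [
    [0,[0.03,0,0],[0,0,0]],
    [0,[0,0,0],[0,0,0]]
  ]
}}

```text
time: 16.2
ee_pos: [0.5591, -0.0851, 0.0626]
tcp_rot: [180.0, -0.0, 65.0]
wrist_force: [0.6, -1.1, -1.0]
opening: -0.0001
```

Call:
{"method": "arm_command", "body": {
  "motion": [
    [0,[0.03,0,0],[0,0,0]],
    [0,[0,0,0],[0,0,0]]
  ]
}}

```text
time: 16.45
ee_pos: [0.5599, -0.0835, 0.0626]
tcp_rot: [180.0, -0.0, 65.0]
wrist_force: [0.5, -2.5, -0.7]
opening: 0.0002
```

Call:
{"method": "arm_command", "body": {
  "motion": [
    [0,[0.03,0,0],[0,0,0]],
    [0,[0,0,0],[0,0,0]]
  ]
}}

```text
time: 16.7
ee_pos: [0.5606, -0.0819, 0.0626]
tcp_rot: [180.0, -0.0, 65.0]
wrist_force: [0.6, -1.8, -1.3]
opening: 0.0001
```

Call:
{"method": "arm_command", "body": {
  "motion": [
    [0,[0.03,0,0],[0,0,0]],
    [0,[0,0,0],[0,0,0]]
  ]
}}

```text
time: 16.95
ee_pos: [0.5614, -0.0802, 0.0626]
tcp_rot: [-180.0, -0.0, 65.0]
wrist_force: [-0.0, -2.3, -0.9]
opening: 0.0003
```

```bash
python3 - <<'E'
from h import *
im=viewer.camera('side')
cv2.imwrite('pics/s9.png',cv2.resize(im[130:230,270:400],None,fx=6,fy=6,interpolation=cv2.INTER_CUBIC))
E
```

```text
(no output)
```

View pics/s9.png

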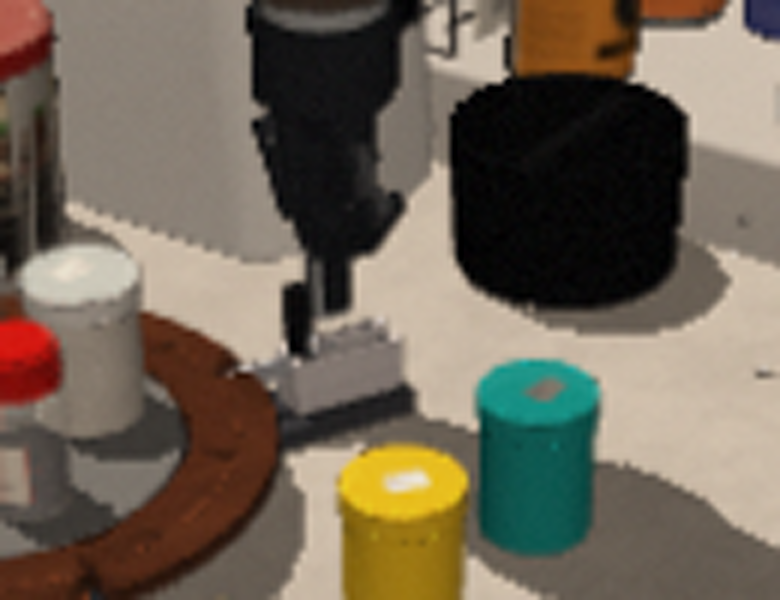

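The bolt has entered the notch; the knob has moved from (330,310) to (297,318).

Call:
{"method": "arm_command", "body": {
  "motion": [
    [0,[0.02,0,0],[0,0,0]],
    [0,[0,0,0],[0,0,0]]
  ]
}}

```text
time: 17.25
ee_pos: [0.5618, -0.0792, 0.0625]
tcp_rot: [-180.0, 0.0, 65.0]
wrist_force: [-0.4, -2.5, -0.9]
opening: 0.0001
```

Call:
{"method": "arm_command", "body": {
  "motion": [
    [0,[0.02,0,0],[0,0,0]],
    [0,[0,0,0],[0,0,0]]
  ]
}}

```text
time: 17.5
ee_pos: [0.5621, -0.0786, 0.0626]
tcp_rot: [180.0, 0.1, 65.0]
wrist_force: [-1.1, -5.0, 1.2]
opening: -0.0001
```

Call:
{"method": "arm_command", "body": {
  "motion": [
    [0,[0.015,0,0],[0,0,0]],
    [0,[0,0,0],[0,0,0]]
  ]
}}

```text
time: 17.75
ee_pos: [0.5622, -0.0785, 0.0626]
tcp_rot: [180.0, 0.1, 64.9]
wrist_force: [-2.4, -9.0, 1.2]
opening: -0.0
```

Call:
{"method": "arm_command", "body": {
  "motion": [
    [0,[0.015,0,0],[0,0,0]],
    [0,[0,0,0],[0,0,0]]
  ]
}}

```text
time: 18.0
ee_pos: [0.5622, -0.0783, 0.0626]
tcp_rot: [-180.0, 0.2, 64.9]
wrist_force: [-4.4, -12.8, 1.7]
opening: 0.0004
```

Hard stop: 13.5 N and no further motion. I'll back off, lift clear and check.

Call:
{"method": "arm_command", "body": {
  "motion": [
    [0,[-0.1,0,0],[0,0,0]],
    [0,[-0.3,0,0],[0,0,0]],
    [0,[-0.3,0,0],[0,0,0]],
    [0,[0,0,-0.6],[0,0,0]],
    [0,[0,0,-0.8],[0,0,0]],
    [0,[0,0,-0.8],[0,0,0]],
    [0,[-0.6,0.6,0],[0,0,0]],
    [0,[-0.8,0.6,0],[0,0,0]],
    [0,[-0.8,0.3,0],[0,0,0]],
    [0,[-0.8,0,0],[0,0,0]],
    [0,[0,0,0],[0,0,0]]
  ]
}}

```text
time: 19.38
ee_pos: [0.5486, -0.3194, 0.1942]
tcp_rot: [-180.0, 0.0, 64.7]
wrist_force: [0.1, 1.5, 1.0]
opening: -0.0001
```

```bash
python3 - <<'E'
from h import *
im=viewer.camera('top');cv2.imwrite('pics/t10.png',cv2.resize(im[110:235,230:385],None,fx=4.8,fy=4.8,interpolation=cv2.INTER_CUBIC))
im=viewer.camera('side')
cv2.imwrite('pics/s10.png',cv2.resize(im[155:245,205:350],None,fx=5.4,fy=5.4,interpolation=cv2.INTER_CUBIC))
E
```

```text
(no output)
```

View pics/t10.png

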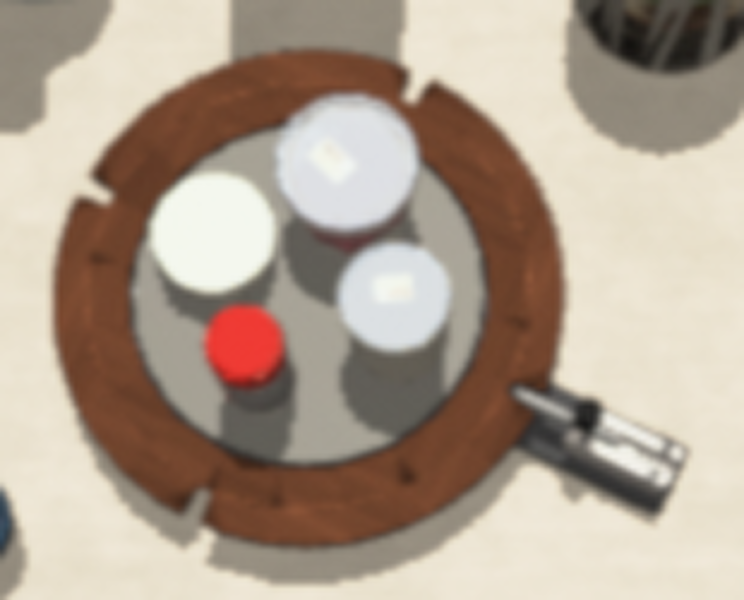

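View pics/s10.png

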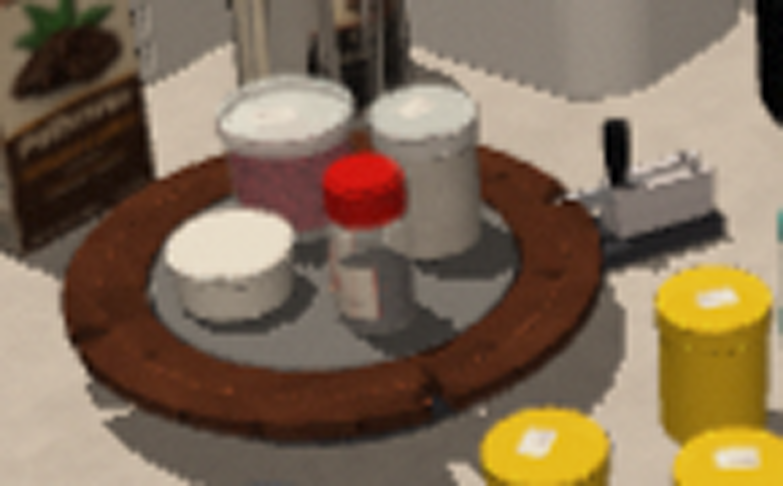

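The bright bolt now fills the notch up to (515,390), and the knob is at (588,410).

```bash
python3 - <<'E'
from h import *
f=lambda a:(230+a[0]/4.8-.4,110+a[1]/4.8-.4);g=lambda a:(205+a[0]/5.4-.4,155+a[1]/5.4-.4)
for q,w,a,b in(('top',f,(629,422),(591,406)),('side',g,(650,115),(616,124))):
    print(q,np.linalg.norm(onz(q,w(a),.084)-onz(q,w(b),.084)))
print(bot.job_done())
E
```

```text
top 0.022584615723550184
side 0.022189812068636912
the job is handed in; nothing more can be done
None
```

The turntable now has the cocoa shaker facing front and is locked, and the job is handed in at about 19.5 s of robot time. The hand-in gives no verdict.

**Turning:** I felt the rim top at about 46 mm and pressed with roughly 8–11 N. I swept the deck about 64° counter-clockwise, until the shaker and its notch stood at about −115°, the same direction as the bolt.

**Locking:** I pushed the knob in with only its own drag of about 2.5 N until it stopped. At 13.5 N it moved no further, so I took that as the end stop and backed off.

**Last checks:**
- The knob had moved 22.6 mm in the top view and 22.2 mm in the side view, against the 22 mm of full travel.
- The bolt shows in the notch in front of the shaker.
- All four things on the mat stand upright where they were.
- The arm is raised and clear of everything.

My separate readings of the bolt's direction disagreed. Most fell between −114° and −116°. One, read from the short slot edge, gave −111° and I discarded it. The bolt went in without any extra force, so the direction I used was good enough.

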